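# Last ball out of the turntable race

### The job

The modelling turntable is stripped for cleaning and one steel ball is still in its ball race, held down by the keeper plates. Push the ball round the race to the gap in the plates, lift it out there, and set it down in the empty hole of the wooden ball rack, leaving the balls already in the rack in their holes.

Things in the scene. Friction and masses are not known exactly. Their poses are not given: they have to be found in the camera images.
- base: Turntable base, fixed: round black cast-iron housing, 300 mm across, head removed. Origin on its axis at table level, z up. In its top a ring-shaped raceway: flat floor 45 mm above the table, middle line of radius 110 mm about the axis, 53 mm wide between walls that rise to 87.5 mm. Inside the inner wall it is solid, with a spindle stub (12 mm radius, top 105 mm above the table) in the middle.
- keeper: Keeper plates, fixed on the base: two flat steel rings, 87.5 to 91 mm above the table, that overhang the raceway and leave a slot 40 mm wide over its middle line; the ball cannot rise through it. Both are cut away over the same 60 degrees: the gap, where the raceway is open at its full 53 mm. Origin on the turntable's axis at the plates' underside; x points to the gap's middle, z up.
- gap_mid (a point): Middle of the gap: where the ball's centre is when it lies there, on the raceway's middle line 70 mm above the table. The plates end 57 mm from here both ways along the track. The ball clears them when within 30 mm of here. Fingers reach its middle only inside the raceway, ahead of and behind it along the track, so the nearer the middle, the more room for them.
- ball: The ball still in the race: polished steel, 50 mm across, about 0.5 kg. Its origin (a point of its surface) turns as it rolls: use point ball_center. It lies on the raceway floor, centre 70 mm above the table, top 4 mm above the plates, with 1.5 mm of play to each wall. Old grease slows it: let go at 0.1 m/s it rolls on some 5 mm, at 0.2 m/s some 20 mm.
- ball_center (a point): Centre of the ball still in the race.
- rack: Ball rack, fixed: plain wooden board 270 x 85 mm, 26 mm thick, with four round holes 31 mm across in a row along its x axis, at -96, -32, +32 and +96 mm. Origin under its centre on the table, z up. All holes but the one at +32 mm hold balls.
- rack_hole (a point): Middle of the rack's empty hole (at +32 mm) at the board's top face, 26 mm above the table; its axes are the rack's. A ball seated in it has its centre 20 mm above this point. The neighbouring balls' centres are 64 mm away on both sides along the rack's x axis; along its y axis there is free room for fingers.
- clean1_center (a point): Centre of a steel ball, 50 mm, already seated in the rack's hole at -96 mm.
- clean2_center (a point): Centre of a steel ball, 50 mm, already seated in the rack's hole at -32 mm.
- clean3_center (a point): Centre of a steel ball, 50 mm, already seated in the rack's hole at +96 mm.
There are look-alikes about, which are no part of the job. Leave any red look-alike of the ball alone.

How it is judged (in metres and radians):
On the way, in this order (a step that is already met when the one before it is completed fails the run):
1. the ball has been run round to the gap, still down on the raceway's floor (horizontal distance between ball_center and gap_mid below 0.033 m and height (world z) of ball_center below 0.075 m), for 0.1 s.
2. the ball is held in the fingers, lifted clear of the race (height (world z) of ball_center above 0.12 m and contact force between the fingers and ball above 1 N), for 0.1 s.
3. the ball is lowered to the empty hole while still held, not dropped from above (horizontal distance between ball_center and rack_hole below 0.012 m and z of ball_center in the frame of rack_hole below 0.034 m and contact force between the fingers and ball above 0.5 N), for 0.05 s.
At the end, for the whole second after the job is handed in: The ball sits at rest in the rack's formerly empty hole (centre within 5 mm of the hole's middle and no more than 24 mm above the board), let go, and the three other balls are still in their holes (horizontal distance between ball_center and rack_hole below 0.005 m and z of ball_center in the frame of rack_hole below 0.024 m and linear speed of ball below 0.03 m/s and distance of each of clean1_center, clean2_center, clean3_center from where it was at the start of the episode below 0.005 m); the robot touches nothing.
It fails at once if a ball already in the rack is knocked out of its hole (distance of any of clean1_center, clean2_center, clean3_center from where it was at the start of the episode above 0.015 m).
It fails at once if the ball is forced up through the slot between the plates away from the gap (height (world z) of ball_center between 0.078 and 0.09 m and horizontal distance between ball_center and base between 0.098 and 0.122 m and horizontal distance between ball_center and gap_mid above 0.05 m).
It also fails if it takes over 58 s, if anything falls off the work surface, if the arm or the gripper's body presses on something with over 40 N, if the wrist force passes 120 N, or if a joint passes its speed limit or range.

### The arm

A 7-joint arm with a two-finger parallel gripper is mounted at the origin on the work surface. World frame = base frame: x ahead of the robot, y to its left, z up, the work surface at z = 0. Lengths are in mm, angles in rad, forces in N, time in s.
With the tool pointing down it reaches from about 400 to 850 mm from the base axis. Payload 10.4 kg.
Tool frame: the origin (TCP) lies at the very end of the fingers, on their centre line; the grasp point (between the pads) lies 19 mm behind it; z points along the fingers, y is the line along which they close (so a half turn about z gives the same grasp; the last joint's range is limited). The gripper opens to 85 mm and grips with 20 to 120 N. Pads are 22 mm wide; open, the fingers measure 114 mm over their backs; the gripper's body (76 mm by 85 mm) begins 54 mm behind the grasp point. The pads swing forward as they close: fully open they stand 13 mm farther back than shut.
Start: joints at [1.285, 0.332, -0.065, 1.46, 0.022, 1.35, -0.088], TCP at [162.388, -603.559, 210.338] pointing down, gripper open.
Joint ranges: [-2.6, 2.6], [-0.5, 2.12], [-1.47, 1.34], [0.16, 2.42], [-1.27, 4.41], [0.06, 2.06], [-2.6, 2.6]. Speed limits (rad/s): [2.22, 2.22, 2.79, 2.79, 3.14, 3.14, 3.14].

### API

Orientations are given as a unit quaternion [w, x, y, z].
In Python, from rig import bot, grab_frame, camera_model gives the robot as it stands.
- The arm moves only by the tool apply_moves, never from a script. Its arguments are lists of equal length, an entry for each row: "delta_pos": the shift along the tool's x, y, z as a fraction of full scale, a list of three; "angular": the turn, a rotation vector about the tool's x, y, z as a fraction of full scale, a list of three; "claw": the opening, from -1 (shut) to 1 (fully open), so that 0 is half open. In form: {"delta_pos": [[dx, dy, dz], ...], "angular": [[wx, wy, wz], ...], "claw": [claw, ...]}. A call has 1 to 20 rows; each row shifts and turns the commanded pose from where the row before left it, along the tool's axes as they then stand; what a row does not reach is not made up. Full scale, the value 1, is 0.025 m for a shift and 0.08 rad for a turn. A row lasts 1/10 s, in which the tool goes at most 50 mm and 8.59 degrees, less where a joint would pass 70% of its speed; a pose out of reach is approached as far as the arm can. A call with a number of a shift or a turn outside -1 to 1 is refused whole. A call with a gripper value outside its range is refused whole. The fingers move at their own pace and stop on an object; "newtons" is the grip in N (left out, the last holds). Time passes only in rows, so rows that do not move let the fingers close. It gives the time, the measured TCP pose, the force, the opening and the grip force at its end, in the units of the state.
- bot.state(): the state, without advancing time (a new reading comes with each control period).
- grab_frame(name): name is "scene" or "top"; returns the picture (480x640x3 uint8, red, green, blue); there is no depth.
- camera_model(name): a dict with "K" (3x3 intrinsics, pixels), "view" (4x4, takes a point from world to camera coordinates). Camera axes: x right, y up, looking along -z (the intrinsics and any distortion apply to the point x, -y, -z); pixel columns grow to the right and rows downward; lengths in mm; the calibration is good to about 2 mm. A picture is of the moment at which its call begins. camera_model takes no time and is no camera call.
- bot.hand_in(): hands the job in; it is judged then, once.
The state is a dict: "time_s": time; "q": joint angles; "dq": joint speeds; "effort": joint torques, N m; "tool_pos": TCP position; "orientation": TCP orientation; "wrist_force": force on the tool from outside, world axes, zero at the start; "torque": the same for the moment, N m; "finger_gap": finger opening in mm; "grip_force": force on a finger pad.
Only numpy, scipy, OpenCV 4.12 (cv2) and the standard library are available. Lean on these libraries where they do the work, as an engineer would, in place of code of your own. Each camera call takes 0.05 s, during which the arm holds its last target. There are 200 camera calls.

## Working session

There is one attempt and no reset: what is moved stays moved. The work goes in short steps, Python scripts to look and compute and a tool call to move; the robot and the scene stay as the last step left them, time stands still between calls to the robot, and variables do not carry over. Pictures are saved under pics/ and viewed, at most 10 in all, crops included, and the job is handed in when it is done.

Besides the shell and the picture viewer there is one more tool, called after "Emit:" as name(argument=value, ...) on one line, values as JSON. apply_moves: Moves the arm, as the interface text tells. Its arguments: {"type":"object","properties":{"delta_pos":{"type":"array"},"angular":{"type":"array"},"claw":{"type":"array"},"newtons":{"type":"number"}},"required":["delta_pos","angular","claw"]}

```bash
mkdir -p pics; ls; python3 - <<'E'
from rig import bot, grab_frame, camera_model
import cv2
for n in("scene","top"):
    cv2.imwrite(f"pics/{n}0.png",grab_frame(n)[:,:,::-1]); m=camera_model(n); print({k:(v.tolist() if hasattr(v,'tolist') else v) for k,v in m.items()})
s=bot.state();print({k:s[k] for k in("time_s","tool_pos","orientation","finger_gap")})
E
```

```text
pics
{'K': [[578.1486667054673, 0.0, 309.6597260501165], [0.0, 578.1486667054673, 242.7270365619676], [0.0, 0.0, 1.0]], 'view': [[0.7567584263749583, 0.6536138832771075, 0.010275003548232318, -385.5022593385956], [-0.4549947777495086, 0.5153798826351539, 0.726197857884234, 187.60509641065468], [0.4693574717964675, -0.5542314211251419, 0.6874089725239506, -1249.9655513534285], [0.0, 0.0, 0.0, 1.0]]}
{'K': [[589.9915443341843, 0.0, 324.9939364940162], [0.0, 589.9915443341843, 240.25779599541764], [0.0, 0.0, 1.0]], 'view': [[-0.07139806800770951, -0.997447840194429, 0.000349250962998243, 8.959298877828397], [0.9746931126396761, -0.0696948949409736, 0.21240517364684508, -530.1885188051257], [-0.2118387406909941, 0.015505731541443931, 0.977181620903616, -1002.7739647953167], [0.0, 0.0, 0.0, 1.0]]}
{'time_s': 0.1, 'tool_pos': array([ 162.25358622, -603.20121769,  209.59060499]), 'orientation': array([-6.34128687e-04,  9.91379554e-01,  1.31019713e-01, -1.11860897e-04]), 'finger_gap': 85.21895919496893}
```

View pics/top0.png

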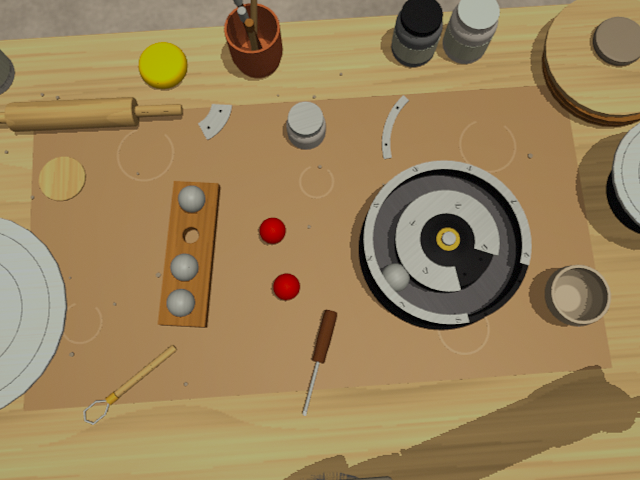

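View pics/scene0.png

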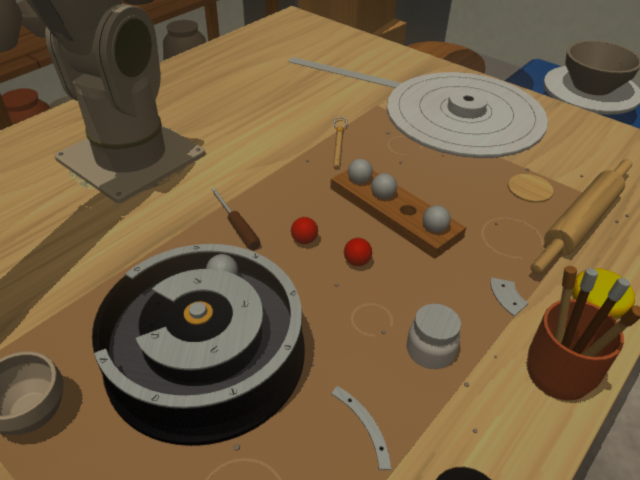

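The top view shows the turntable hub at about (448,239), the ball at (396,278) and the gap towards the lower right, around (495,290). The rack balls are at (192,199), (184,267) and (181,302), with the empty hole at (191,236). In the scene view the ball is at (222,267) and the empty hole at (408,210). Two red look-alikes lie between the rack and the turntable.

```bash
cat > h.py <<'E'
import numpy as np, cv2
from rig import bot, grab_frame, camera_model
def ray(n,uv):
    m=camera_model(n);K=m["K"];V=np.array(m["view"]);R=V[:3,:3];t=V[:3,3]
    uv=np.atleast_2d(np.array(uv,float)); d=(np.c_[uv,np.ones(len(uv))]@np.linalg.inv(K).T)*[1,-1,-1]
    return -R.T@t, d@R
def onz(n,uv,z):
    c,d=ray(n,uv); return c+d*((z-c[2])/d[:,2])[:,None]
def px(n,P):
    m=camera_model(n);V=np.array(m["view"]);p=(np.atleast_2d(P)@V[:3,:3].T+V[:3,3])*[1,-1,-1]
    q=p@np.array(m["K"]).T; return q[:,:2]/q[:,2:]
def circ(P):
    A=np.c_[2*P[:,:2],np.ones(len(P))];s=np.linalg.lstsq(A,(P[:,:2]**2).sum(1),rcond=None)[0]
    return s[:2],np.sqrt(s[2]+s[:2]@s[:2])
E
python3 - <<'E'
from h import *
for n,hub,zh in(("top",(448,239),105),("scene",(198,310),105)):
    im=cv2.imread(f"pics/{n}0.png");hsv=cv2.cvtColor(im,cv2.COLOR_BGR2HSV)
    c0=onz(n,hub,zh)[0,:2];print(n,"hub",c0)
    v,u=np.mgrid[:480,:640];P=onz(n,np.c_[u.ravel(),v.ravel()],91.)[:,:2]
    m=((hsv[...,1]<45)&(hsv[...,2]>115)).ravel()
    c=c0
    for it in range(4):   # outer edge of the inner plate (r=90) & inner edge of outer plate (r=130), by angle
        r=np.hypot(*(P-c).T);a=np.degrees(np.arctan2(*(P-c).T[::-1]));
        E1=[];E2=[]
        for k in range(-180,180,4):
            s=m&(abs(a-k)<2)
            i=s&(r>60)&(r<100); o=s&(r>120)&(r<165)
            if i.sum()>15: E1.append(P[i][np.argmax(r[i])])
            if o.sum()>12: E2.append(P[o][np.argmin(r[o])])
        f=[]
        for E in(E1,E2):
            E=np.array(E);cc,R=circ(E)
            for _ in range(3):
                e=abs(np.hypot(*(E-cc).T)-R);E=E[e<max(2,2*np.median(e))];cc,R=circ(E)
            f.append((cc,R,len(E)))
        c=(f[0][0]+f[1][0])/2
    print(f,c)
    for lo,hi in((65,85),(135,146)):
        h=[int(100*m[(r>lo)&(r<hi)&(abs(a-k)<1)].mean()) for k in range(-180,180,2)]
        print(lo,[(k,x) for k,x in zip(range(-180,180,2),h) if x<60])
    g=((hsv[...,1]<40)&(hsv[...,2]>90)).astype(np.uint8)
    for p in ([(192,199),(184,267),(181,302)] if n=="top" else [(437,219),(384,186),(360,171)]):
        w=np.zeros_like(g);cv2.circle(w,p,18,1,-1);k,l,st,ce=cv2.connectedComponentsWithStats(g&w)
        j=1+np.argmax(st[1:,4]);(x,y),R=cv2.minEnclosingCircle(np.argwhere(l==j)[:,::-1].astype(np.float32));print("clean",ce[j],(x,y),R,onz(n,(x,y),46)[0])
    p=(396,278) if n=="top" else (222,267)
    print("ball",onz(n,p,70)[0],onz(n,p,95)[0])
    cv2.imwrite(f"pics/c_{n}.png",cv2.resize(im[150:340,340:550] if n=="top" else im[230:430,80:320],None,fx=2.5,fy=2.5,interpolation=cv2.INTER_CUBIC))
E
```

```text
top hub [ 506.22613621 -238.56000893]
[(array([ 508.49951485, -240.27596175]), np.float64(90.21307824630365), 62), (array([ 508.76263553, -240.34188842]), np.float64(129.49031594866068), 69)] [ 508.63107519 -240.30892508]
65 [(-172, 57), (-170, 0), (-168, 0), (-166, 0), (-164, 0), (-162, 0), (-160, 0), (-158, 0), (-156, 0), (-154, 0), (-152, 0), (-150, 0), (-148, 0), (-146, 0), (-144, 0), (-142, 0), (-140, 0), (-138, 0), (-136, 0), (-134, 0), (-132, 0), (-130, 0), (-128, 0), (-126, 0), (-124, 0), (-122, 0), (-120, 0), (-118, 0), (-116, 0), (-114, 0)]
135 [(-172, 47), (-170, 0), (-168, 0), (-166, 0), (-164, 0), (-162, 0), (-160, 0), (-158, 0), (-156, 0), (-154, 0), (-152, 0), (-150, 0), (-148, 0), (-146, 0), (-144, 0), (-142, 0), (-140, 0), (-138, 0), (-136, 0), (-134, 0), (-132, 0), (-130, 0), (-128, 0), (-126, 0), (-124, 0), (-122, 0), (-120, 0), (-118, 0), (-116, 0), (-114, 0), (-112, 58), (-64, 52)]
clean [191.01209677 197.87298387] (191.1999969482422, 198.0) 12.839099884033203 [628.97310639 211.28776568  46.        ]
clean [183.68022181 266.45286506] (183.82142639160156, 266.6428
[... 1090 characters left out ...]
8, 0), (-136, 0), (-134, 0), (-132, 0), (-130, 0), (-128, 0), (-126, 0), (-124, 0), (-122, 0), (-120, 0), (-118, 0), (-116, 0), (-114, 0), (-112, 28), (-106, 48), (-104, 53), (-64, 43), (-24, 53), (18, 31), (58, 35), (60, 50), (98, 52), (100, 44), (138, 50), (140, 20), (142, 38)]
clean [436.84450402 215.66219839] (437.0, 215.5) 12.257750511169434 [624.72369555 218.28688399  46.        ]
clean [383.96805112 182.74121406] (384.0, 183.0) 11.180439949035645 [496.7850935  233.12545251  46.        ]
clean [359.97569444 167.90277778] (360.0, 168.0) 10.440406799316406 [432.61598064 241.25786658  46.        ]
ball [ 447.85456883 -141.65177612   70.        ] [ 467.4873244  -156.71496792   95.        ]
```

View pics/c_top.png

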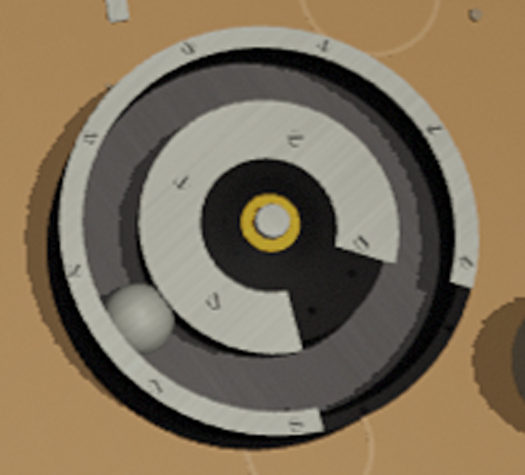

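The numbered plates put the axis at about (508,-240), the gap's middle at about -142° and the ball at about 122°, at radius 109 mm, which is consistent with 110. The two views disagree on the rack by about 6 mm because the ball masks are shaded. I'll measure the board's top face and hole instead, and plan the approach in the same step.

```bash
cat >> h.py <<'E'
C=np.array([508.,-240.])
def pol(th,r=110): return C+r*np.array([np.cos(np.radians(th)),np.sin(np.radians(th))])
from scipy.spatial.transform import Rotation as Ro
def now():
    s=bot.state();w,x,y,z=s["orientation"];R=Ro.from_quat([x,y,z,w]).as_matrix();return s,R
def go(p,yaw):
    """tool-axes shift (in full-scale units) and turn (units) from now to tcp p, vertical, tool y at yaw deg"""
    s,R=now();a=np.radians(yaw);Y=np.array([np.cos(a),np.sin(a),0]);Z=np.array([0,0,-1.]);T=np.c_[np.cross(Y,Z),Y,Z]
    print("shift",np.round(R.T@(np.array(p)-s["tool_pos"])/25,3),"turn",np.round(Ro.from_matrix(R.T@T).as_rotvec()/.08,3),
      "yaw now",np.round(np.degrees(np.arctan2(R[1,1],R[0,1])),1),"target axes shift",np.round(T.T@(np.array(p)-s["tool_pos"])/25,3))
E
python3 - <<'E'
from h import *
for n,hole in(("top",(191,236)),("scene",(408,210))):
    im=cv2.imread(f"pics/{n}0.png");hsv=cv2.cvtColor(im,cv2.COLOR_BGR2HSV)
    m=cv2.inRange(hsv,(5,120,60),(20,255,255)) 
    x,y=hole; print("hsv board",hsv[y+ (18 if n=="top" else -12),x+(0 if n=="top" else -20)],"mat",hsv[150,250] if n=="top" else hsv[270,330], "hole",hsv[y,x])
    w=np.zeros(m.shape,np.uint8);cv2.circle(w,hole,14,1,-1)
    v=hsv[...,2]; d=((v<0.72*np.percentile(v[w>0],85))&(w>0)).astype(np.uint8)
    k,l,st,ce=cv2.connectedComponentsWithStats(d);j=1+np.argmax(st[1:,4]);print(n,"hole",st[j],ce[j],onz(n,ce[j],26)[0])
    print("pred hole px from top/scene est",px(n,[[565.3,219.4,26],[560.8,225.7,26]]).round(1).tolist())
go([*pol(98),150],-150)
s,R=now();print(s["q"])
a=cv2.imread("pics/top0.png")[170:340,140:240];b=cv2.imread("pics/scene0.png")[140:260,320:480]
cv2.imwrite("pics/r.png",np.hstack([cv2.resize(a,(350,595),interpolation=cv2.INTER_CUBIC),cv2.copyMakeBorder(cv2.resize(b,(448,336),interpolation=cv2.INTER_CUBIC),0,259,0,0,cv2.BORDER_CONSTANT)]))
E
```

```text
hsv board [ 16 181 149] mat [ 17 120 166] hole [ 17 121 167]
top hole [182 227  17  15  79] [187.59493671 231.51898734] [570.92483377 223.74654739  26.        ]
pred hole px from top/scene est [[190.0, 234.3], [186.7, 236.9]]
hsv board [ 15 110  65] mat [ 15 140 131] hole [ 15 175  70]
scene hole [400 205  16  10 130] [407.63076923 209.75384615] [564.39214755 218.01742059  26.        ]
pred hole px from top/scene est [[408.4, 209.6], [408.3, 207.0]]
shift [ 17.67  -14.8     2.402] turn [-1.3000e-02  1.1000e-02  1.6375e+01] yaw now -74.9 target axes shift [ -9.746 -20.889   2.384]
[ 1.28542186  0.33283099 -0.06469855  1.46083841  0.02159778  1.34990639
 -0.08849639]
```

View pics/r.png

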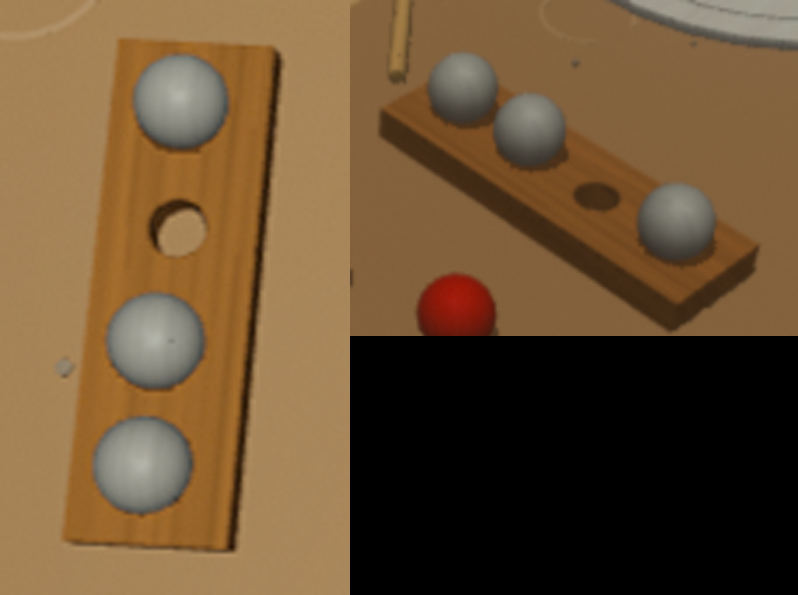

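The crop gives clean outlines. In the top view the hole is at (191.1,235.1) and the balls are at (191.7,199.1), (184.4,267.4) and (180.7,302.9). In the scene view the hole is at (408.2,210) and the balls are at (436.8,219.3), (384.3,186.8) and (360.4,171.8). Now I'll move in with the fingers shut.

Emit:
apply_moves(delta_pos=[[0.98,-0.82,0],[0.98,-0.82,0],[0.98,-0.82,0],[0.98,-0.82,0],[0.98,-0.82,0],[0.98,-0.82,0],[0.98,-0.82,0],[0.98,-0.82,0],[0.98,-0.82,0],[0.98,-0.82,0],[0.98,-0.82,0],[0.98,-0.82,0],[0.98,-0.82,0],[0.98,-0.82,0],[0.98,-0.82,0],[0.98,-0.82,0],[0.98,-0.82,0],[0.98,-0.82,0]], angular=[[0,0,0],[0,0,0],[0,0,0],[0,0,0],[0,0,0],[0,0,0],[0,0,0],[0,0,0],[0,0,0],[0,0,0],[0,0,0],[0,0,0],[0,0,0],[0,0,0],[0,0,0],[0,0,0],[0,0,0],[0,0,0]], claw=[-1,-1,-1,-1,-1,-1,-1,-1,-1,-1,-1,-1,-1,-1,-1,-1,-1,-1], newtons=40)

```text
time_s: 1.9
tool_pos: [492.8, -131.5, 210.1]
orientation: [0.0, 0.991, 0.131, -0.0]
wrist_force: [0.4, -0.3, -0.1]
finger_gap: -0.0
grip_force: 0.0
```

Emit:
apply_moves(delta_pos=[[0,0,0],[0,0,0],[0,0,0],[0,0,0],[0,0,0],[0,0,0],[0,0,0],[0,0,0],[0,0,0.2],[0,0,0.2],[0,0,0.3],[0,0,0.3],[0,0,0.3],[0,0,0.3],[0,0,0.3],[0,0,0.3],[0,0,0]], angular=[[0,0,1],[0,0,1],[0,0,1],[0,0,1],[0,0,1],[0,0,1],[0,0,1],[0,0,1],[0,0,1],[0,0,1],[0,0,1],[0,0,1],[0,0,1],[0,0,1],[0,0,1],[0,0,1],[0,0,0.4]], claw=[-1,-1,-1,-1,-1,-1,-1,-1,-1,-1,-1,-1,-1,-1,-1,-1,-1])

```text
time_s: 3.6
tool_pos: [491.5, -132.5, 154.0]
orientation: [0.0, 0.865, -0.502, -0.001]
wrist_force: [-0.0, -0.5, -0.1]
finger_gap: 0.3
grip_force: 0.0
```

```bash
python3 - <<'E'
from h import *
T=[(191.7,199.1),(184.4,267.4),(180.7,302.9)];S=[(436.8,219.3),(384.3,186.8),(360.4,171.8)]
for n,L,h in(("top",T,(191.1,235.1)),("scene",S,(408.2,210))):
    P=onz(n,L,46)[:,:2];A=np.c_[np.ones(3),[96,-32,-96]];k=np.linalg.lstsq(A,P,rcond=None)[0]
    print(n,P.round(1).tolist(),"hole est",k[0]+32*k[1],"step",np.hypot(*k[1]),"ang",np.degrees(np.arctan2(k[1][1],k[1][0])),"hole px",onz(n,h,26)[0])
a,b=ray("top",(396,278)),0
s,R=now();print(s["time_s"],s["tool_pos"],s["q"],s["finger_gap"],s["wrist_force"])
go([*pol(98),58],-150)
cv2.imwrite("pics/a1.png",cv2.resize(grab_frame("scene")[200:440,60:340,::-1],None,fx=2.4,fy=2.4,interpolation=cv2.INTER_CUBIC))
E
```

```text
top [[626.8, 210.4], [500.1, 226.5], [436.7, 234.4]] hole est [563.43303883 218.43778974] step 0.9980534757802673 ang -7.191952073032258 hole px [563.64158262 217.41821831  26.        ]
scene [[630.0, 209.0], [504.1, 223.8], [440.9, 231.7]] hole est [567.03585826 216.48461718] step 0.9920044576643671 ang -6.813087680836905 hole px [565.59842763 218.12808555  26.        ]
3.6 [ 491.5170059  -132.49519811  153.95938313] [ 0.6016269   0.15226695 -0.46306588  1.8156768   0.07266546  1.19259456
 -2.5068608 ] 0.28059784514436115 [-0.04103416 -0.46983375 -0.13174934]
shift [-0.02  -0.075  3.838] turn [ 0.02   0.02  -0.063] yaw now -150.3 target axes shift [-0.026 -0.069  3.838]
```

View pics/a1.png

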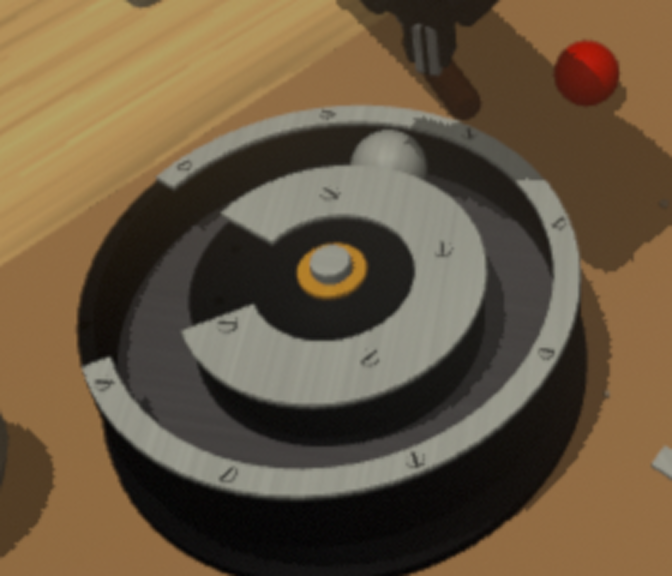

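The shut fingers stand above the race just behind the ball, with slot room on both sides. The ball, at about (222,269) in the full frame, agrees with 122°. I'll descend into the slot.

Emit:
apply_moves(delta_pos=[[0.03,-0.2,0.5],[0,0,0.6],[0,0,0.6],[0,0,0.4],[0,0,0.4],[0,0,0.4],[0,0,0.4],[0,0,0.4],[0,0,0.1]], angular=[[0,0,0],[0,0,0],[0,0,0],[0,0,0],[0,0,0],[0,0,0],[0,0,0],[0,0,0],[0,0,0]], claw=[-1,-1,-1,-1,-1,-1,-1,-1,-1])

```text
time_s: 4.55
tool_pos: [496.5, -130.7, 59.1]
orientation: [0.0, 0.866, -0.501, -0.001]
wrist_force: [-0.1, -0.4, -0.3]
finger_gap: 0.0
grip_force: 0.0
```

```bash
python3 - <<'E'
from h import *
s,R=now();print(s["tool_pos"],s["wrist_force"])
# from theta 96: rows to th 110 with yaw fixed, then const twist
for th in(103,110): go([*pol(th),58],-150)
d=np.radians(4.5);p=pol(114.5)-pol(110);a=np.radians(-150);Y=np.array([np.cos(a),np.sin(a)]);X=np.array([-Y[1],Y[0]])
print("per row",X@p/25,Y@p/25,"turn",-d/.08, X)
E
```

```text
[ 496.49771105 -130.65122508   59.05607022] [-0.12714814 -0.44683146 -0.26196706]
shift [-0.189  0.502  0.043] turn [ 0.013  0.012 -0.022] yaw now -150.1 target axes shift [-0.19   0.502  0.042]
shift [-0.313  1.025  0.044] turn [ 0.013  0.012 -0.022] yaw now -150.1 target axes shift [-0.315  1.024  0.042]
per row -0.04658915956187168 0.34233067064550815 turn -0.9817477042468103 [ 0.5       -0.8660254]
```

Emit:
apply_moves(delta_pos=[[-0.1,0.25,0.04],[-0.09,0.25,0],[-0.06,0.26,0],[-0.06,0.26,0],[-0.047,0.342,0],[-0.047,0.342,0],[-0.047,0.342,0],[-0.047,0.342,0],[-0.047,0.342,0],[-0.047,0.342,0],[-0.047,0.342,0]], angular=[[0,0,0],[0,0,0],[0,0,0],[0,0,0],[0,0,-0.98],[0,0,-0.98],[0,0,-0.98],[0,0,-0.98],[0,0,-0.98],[0,0,-0.98],[0,0,-0.98]], claw=[-1,-1,-1,-1,-1,-1,-1,-1,-1,-1,-1])

```text
time_s: 5.65
tool_pos: [423.4, -171.7, 60.5]
orientation: [0.0, 0.969, -0.246, 0.002]
wrist_force: [2.1, 2.4, 6.1]
finger_gap: -0.3
grip_force: 3.1
```

```bash
python3 - <<'E'
from h import *
s,R=now();d=s["tool_pos"][:2]-C;print(np.hypot(*d),np.degrees(np.arctan2(d[1],d[0]))%360,s["tool_pos"],s["wrist_force"])
go([*pol(170),58],-90)
im=grab_frame("top");cv2.imwrite("pics/a2.png",cv2.resize(im[130:380,330:590,::-1],None,fx=2.3,fy=2.3,interpolation=cv2.INTER_CUBIC))
E
```

```text
108.76063496217407 141.09721758033757 [ 423.36109781 -171.69822877   60.54199096] [2.09719837 2.38693004 6.07933712]
shift [0.105 2.182 0.1  ] turn [ 1.000e-03 -3.900e-02 -6.212e+00] yaw now -118.5 target axes shift [-0.948  1.968  0.102]
```

View pics/a2.png

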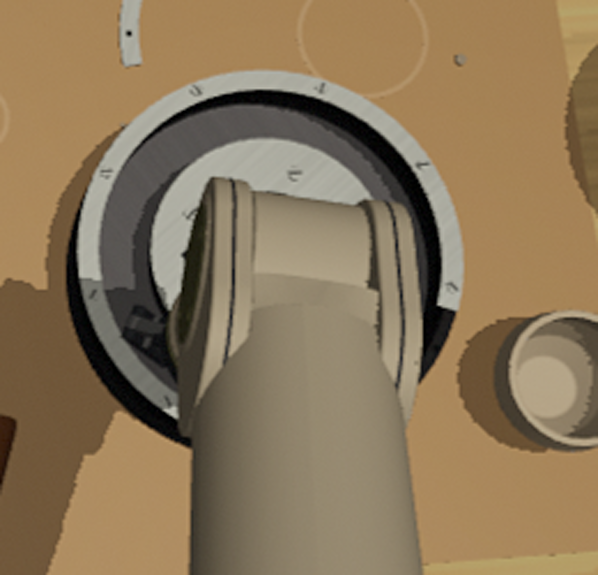

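The arm hides the ball from above, but the wrist force confirms the finger is pushing it. The finger is at 141° on the track, so I'll carry on to about 196°, slowing at the end.

Emit:
apply_moves(delta_pos=[[-0.067,0.342,0.04],[-0.067,0.342,0],[-0.047,0.342,0],[-0.047,0.342,0],[-0.047,0.342,0],[-0.047,0.342,0],[-0.047,0.342,0],[-0.047,0.342,0],[-0.047,0.342,0],[-0.035,0.26,0],[-0.023,0.17,0],[-0.023,0.17,0],[-0.023,0.17,0],[-0.023,0.17,0],[0,0,0],[0,0,0]], angular=[[0,0,-0.98],[0,0,-0.98],[0,0,-0.98],[0,0,-0.98],[0,0,-0.98],[0,0,-0.98],[0,0,-0.98],[0,0,-0.98],[0,0,-0.98],[0,0,-0.73],[0,0,-0.49],[0,0,-0.49],[0,0,-0.49],[0,0,-0.49],[0,0,0],[0,0,0]], claw=[-1,-1,-1,-1,-1,-1,-1,-1,-1,-1,-1,-1,-1,-1,-1,-1])

```text
time_s: 7.3
tool_pos: [400.9, -266.7, 58.7]
orientation: [0.0, 0.978, 0.208, 0.0]
wrist_force: [-0.9, 0.8, 4.4]
finger_gap: 0.1
grip_force: 1.8
```

```bash
python3 - <<'E'
from h import *
s,R=now();d=s["tool_pos"][:2]-C;print(np.hypot(*d),np.degrees(np.arctan2(d[1],d[0]))%360,s["tool_pos"],s["wrist_force"])
im=grab_frame("scene");cv2.imwrite("pics/a3.png",cv2.resize(im[200:440,60:340,::-1],None,fx=2.4,fy=2.4,interpolation=cv2.INTER_CUBIC))
go([*pol(197),58],-63)
print(px("scene",[[*pol(218),70],[*pol(210),70],[*pol(218),95]]))
E
```

```text
110.33672125059363 193.9798010436231 [ 400.93134731 -266.65512462   58.66961976] [-0.9174844   0.78662273  4.38979296]
shift [-0.023  0.236  0.023] turn [ 0.004  0.001 -0.646] yaw now -66.0 target axes shift [-0.035  0.234  0.023]
[[124.4143167  320.30825681]
 [128.09109464 312.1295929 ]
 [120.69664191 309.08407335]]
```

View pics/a3.png

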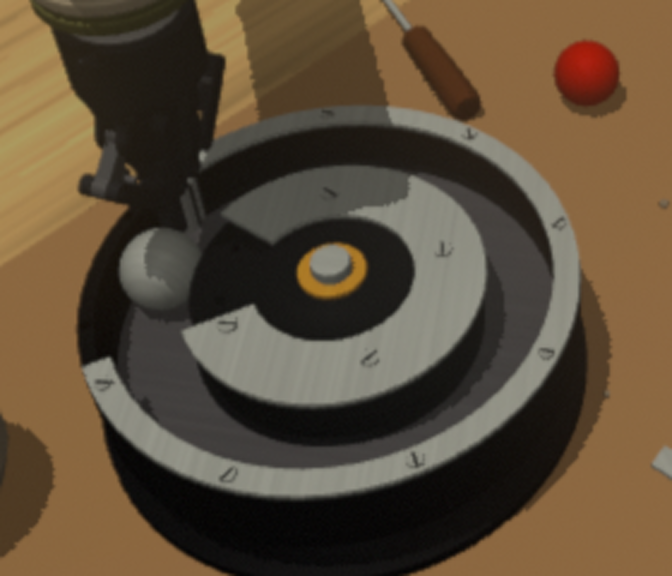

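The ball is in the gap at about (125,312) in the full frame, or about 210° on the track. It is roughly 14 mm short of the middle, so I'll push about 7° more and then back off and rise.

Emit:
apply_moves(delta_pos=[[-0.023,0.17,0],[-0.023,0.17,0],[-0.023,0.17,0],[0,0,0],[0.02,-0.17,0],[0,0,-0.5],[0,0,-1],[0,0,-1],[0,0,-1],[0,0,-0.5]], angular=[[0,0,-0.49],[0,0,-0.49],[0,0,-0.49],[0,0,0],[0,0,0],[0,0,0],[0,0,0],[0,0,0],[0,0,0],[0,0,0]], claw=[-1,-1,-1,-1,-1,-1,-1,-1,-1,-1])

```text
time_s: 8.35
tool_pos: [404.2, -275.1, 161.1]
orientation: [0.001, 0.964, 0.266, 0.001]
wrist_force: [-0.6, -0.6, -0.2]
finger_gap: -0.1
grip_force: 0.0
```

```bash
python3 - <<'E'
from h import *
s,R=now();print(s["time_s"],s["tool_pos"])
im=grab_frame("scene");cv2.imwrite("pics/a4.png",cv2.resize(im[240:400,60:260,::-1],None,fx=3.5,fy=3.5,interpolation=cv2.INTER_CUBIC))
print((px("scene",[[*pol(a),70] for a in (206,210,214,218,222)])-[60,240])*3.5)
E
```

```text
8.35 [ 404.17957447 -275.1453172   161.06265826]
[[246.44663712 238.67578067]
 [238.31883125 252.45357514]
 [231.30160882 266.60772667]
 [225.45010846 281.07889883]
 [220.81596269 295.80377013]]
```

View pics/a4.png

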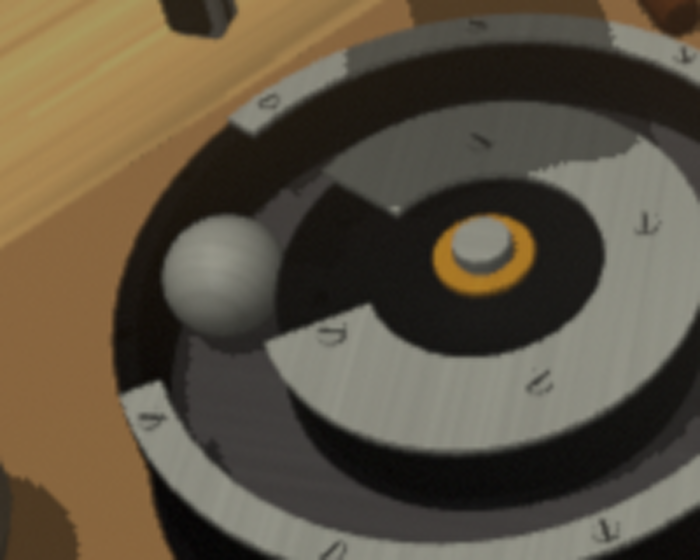

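The ball is at (222,276) in the crop, which is about 217° and within 3 mm of the gap's middle. Next is to centre over it with the closing line along the track and open to about 66 mm.

```bash
python3 - <<'E'
from h import *
print(pol(217)); go([*pol(217),52],-53)
E
```

```text
[ 420.15009389 -306.19965255]
shift [-0.106  1.352  4.405] turn [ 0.055 -0.015 -1.348] yaw now -59.2 target axes shift [-0.246  1.353  4.4  ]
```

Emit:
apply_moves(delta_pos=[[-0.05,0.67,0],[-0.05,0.68,0],[0,0,0],[0,0,0],[0,0,0],[0,0,0.6],[0,0,0.6],[0,0,0.6],[0,0,0.4],[0,0,0.4],[0,0,0.4],[0,0,0.4],[0,0,0.4],[0,0,0.4],[0,0,0.2],[0,0,0]], angular=[[0.02,0,0],[0.02,0,0],[0,0,-0.67],[0,0,-0.67],[0,0,0],[0,0,0],[0,0,0],[0,0,0],[0,0,0],[0,0,0],[0,0,0],[0,0,0],[0,0,0],[0,0,0],[0,0,0],[0,0,0]], claw=[0.55,0.55,0.55,0.55,0.55,0.55,0.55,0.55,0.55,0.55,0.55,0.55,0.55,0.55,0.55,0.55])

```text
time_s: 10.0
tool_pos: [418.1, -304.5, 47.5]
orientation: [-0.002, 0.948, 0.317, -0.001]
wrist_force: [-0.1, 1.0, -0.1]
finger_gap: 66.5
grip_force: 0.0
```

```bash
python3 - <<'E'
from h import *
go([*pol(217),51],-53);s,R=now();print(s["wrist_force"],s["finger_gap"],s["time_s"])
E
```

```text
shift [ 0.023  0.102 -0.141] turn [-0.054 -0.001 -0.006] yaw now -53.0 target axes shift [ 0.023  0.103 -0.14 ]
[-0.10615364  1.02771785 -0.12168219] 66.4641613590055 10.0
```

Emit:
apply_moves(delta_pos=[[0.02,0.1,-0.16],[0,0,0],[0,0,0],[0,0,0],[0,0,0],[0,0,0],[0,0,0]], angular=[[0,0,0],[0,0,0],[0,0,0],[0,0,0],[0,0,0],[0,0,0],[0,0,0]], claw=[0.55,-0.2,-0.2,-0.2,-0.2,-0.2,-0.2], newtons=60)

```text
time_s: 10.7
tool_pos: [421.7, -307.4, 53.9]
orientation: [-0.0, 0.948, 0.317, 0.001]
wrist_force: [0.5, 0.4, 7.4]
finger_gap: 42.6
grip_force: 58.2
```

The opening reads 42.6 mm, less than the ball's 50 mm, and the tool is being pushed up, so the grip is off the equator. I'll look before lifting.

```bash
python3 - <<'E'
from h import *
a=grab_frame("scene");b=grab_frame("top")
cv2.imwrite("pics/a5.png",np.vstack([cv2.resize(a[230:370,60:260,::-1],(800,560),interpolation=cv2.INTER_CUBIC)]))
cv2.imwrite("pics/a5full.png",a[...,::-1]);cv2.imwrite("pics/a5top.png",b[...,::-1])
s,R=now();print(s["tool_pos"],s["finger_gap"],s["grip_force"],s["wrist_force"],s["torque"])
T=s["tool_pos"];print("tcp px",((px("scene",[T,T+[0,0,19]])-[60,230])*4),"ball217",((px("scene",[[*pol(217),70]])-[60,230])*4))
E
```

```text
[ 421.66574268 -307.4705502    53.89172062] 42.80446790653817 58.203359842300415 [-0.27262814 -0.63879556  8.47547554] [-0.05769041 -0.00935921  0.05174995]
tcp px [[268.06861567 389.27907282]
 [257.13665367 356.22073756]] ball217 [[259.20092316 357.06832058]]
```

View pics/a5.png

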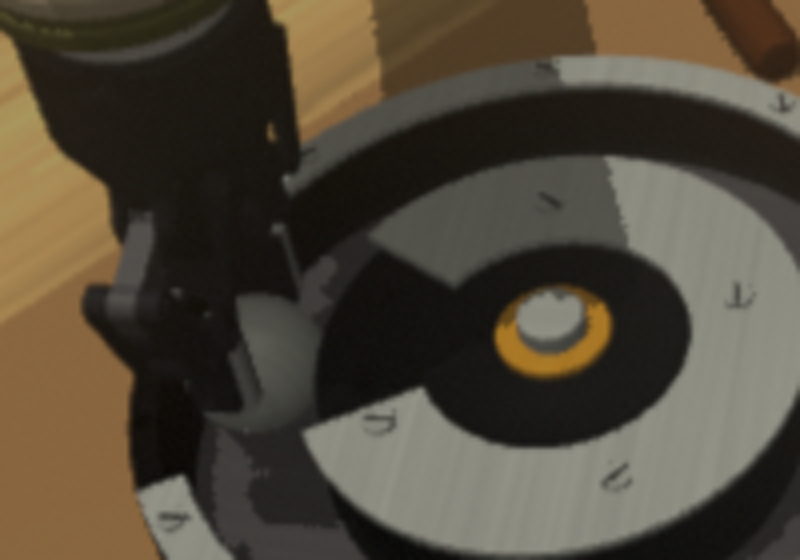

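The ball sits where predicted between the pads, but they seem to hold it above its middle. I'll open, go about 6 mm lower and close again.

Emit:
apply_moves(delta_pos=[[0,0,0],[0,0,0],[0,0,0],[0,0,0.12],[0,0,0.12],[0,0,0],[0,0,0]], angular=[[0,0,0],[0,0,0],[0,0,0],[0,0,0],[0,0,0],[0,0,0],[0,0,0]], claw=[0.5,0.5,0.5,0.5,0.5,0.5,0.5])

```text
time_s: 11.5
tool_pos: [420.3, -306.4, 46.1]
orientation: [-0.002, 0.948, 0.317, -0.0]
wrist_force: [-1.3, 0.8, 0.1]
finger_gap: 64.0
grip_force: 0.0
```

Emit:
apply_moves(delta_pos=[[0,0,0],[0,0,0],[0,0,0],[0,0,0],[0,0,0],[0,0,0]], angular=[[0,0,0],[0,0,0],[0,0,0],[0,0,0],[0,0,0],[0,0,0]], claw=[0,0,0,0,0,0], newtons=40)

```text
time_s: 12.1
tool_pos: [420.9, -306.9, 46.9]
orientation: [-0.001, 0.948, 0.317, 0.0]
wrist_force: [0.4, 0.3, 7.0]
finger_gap: 47.2
grip_force: 40.7
```

Lowering moved the reading to 47.2, so it was a height offset. The tips stand back at this opening, so there's still floor clearance. I'll go about 5 mm lower.

Emit:
apply_moves(delta_pos=[[0,0,0],[0,0,0],[0,0,0.1],[0,0,0.1],[0,0,0],[0,0,0]], angular=[[0,0,0],[0,0,0],[0,0,0],[0,0,0],[0,0,0],[0,0,0]], claw=[0.5,0.5,0.5,0.5,0.5,0.5])

```text
time_s: 12.7
tool_pos: [420.3, -306.4, 41.1]
orientation: [-0.002, 0.948, 0.317, -0.0]
wrist_force: [-0.8, 1.0, 0.4]
finger_gap: 64.1
grip_force: 0.0
```

Emit:
apply_moves(delta_pos=[[0,0,0],[0,0,0],[0,0,0],[0,0,0],[0,0,0]], angular=[[0,0,0],[0,0,0],[0,0,0],[0,0,0],[0,0,0]], claw=[0,0,0,0,0])

```text
time_s: 13.2
tool_pos: [420.7, -306.7, 41.7]
orientation: [-0.001, 0.948, 0.317, -0.0]
wrist_force: [-0.0, -0.9, 5.1]
finger_gap: 47.9
grip_force: 40.9
```

Emit:
apply_moves(delta_pos=[[0,0,0],[0,0,-0.1],[0,0,-0.1],[0,0,-0.2],[0,0,-0.2],[0,0,-0.2],[0,0,0]], angular=[[0,0,0],[0,0,0],[0,0,0],[0,0,0],[0,0,0],[0,0,0],[0,0,0]], claw=[0,0,0,0,0,0,0], newtons=60)

```text
time_s: 13.9
tool_pos: [420.8, -306.9, 62.2]
orientation: [-0.001, 0.948, 0.317, 0.0]
wrist_force: [-0.3, -0.7, -4.1]
finger_gap: 47.0
grip_force: 62.3
```

The ball is held: the wrist carries about its weight. Next is to lift clear and go over to the rack.

Emit:
apply_moves(delta_pos=[[0,0,-0.4],[0,0,-0.6],[0,0,-0.6],[0,0,-0.7],[0,0,-0.7],[0,0,-0.6],[0,0,-0.3],[0,0,0],[0,0,0]], angular=[[0,0,0],[0,0,0],[0,0,0],[0,0,0],[0,0,0],[0,0,0],[0,0,0],[0,0,0],[0,0,0]], claw=[0,0,0,0,0,0,0,0,0])

```text
time_s: 14.8
tool_pos: [420.4, -306.7, 158.6]
orientation: [-0.002, 0.948, 0.317, -0.0]
wrist_force: [-0.7, -0.5, -5.2]
finger_gap: 47.1
grip_force: 62.6
```

```bash
python3 - <<'E'
from h import *
go([565,217.6,150],-97);s,R=now();print(s["tool_pos"],s["wrist_force"],s["finger_gap"],s["q"])
E
```

```text
shift [ 17.234 -13.276   0.39 ] turn [-0.041  0.014  9.592] yaw now -53.0 target axes shift [  3.187 -21.521   0.342]
[ 420.35860533 -306.70059943  158.55316239] [-0.70049135 -0.52128996 -5.21980436] 47.05556276751979 [ 0.96333614  0.17424182 -0.4612313   1.78193504  0.08101771  1.20743711
 -0.44650771]
```

Emit:
apply_moves(delta_pos=[[0.43,-0.33,0],[0.91,-0.7,0],[0.91,-0.7,0],[0.91,-0.7,0],[0.91,-0.7,0],[0.91,-0.7,0],[0.91,-0.7,0],[0.91,-0.7,0],[0.91,-0.7,0],[0.91,-0.7,0],[0.91,-0.7,0],[0.91,-0.7,0],[0.91,-0.7,0],[0.91,-0.7,0],[0.91,-0.7,0],[0.91,-0.7,0],[0.91,-0.7,0],[0.91,-0.7,0],[0.91,-0.7,0],[0.43,-0.33,0]], angular=[[0,0,0],[0,0,0],[0,0,0],[0,0,0],[0,0,0],[0,0,0],[0,0,0],[0,0,0],[0,0,0],[0,0,0],[0,0,0],[0,0,0],[0,0,0],[0,0,0],[0,0,0],[0,0,0],[0,0,0],[0,0,0],[0,0,0],[0,0,0]], claw=[0,0,0,0,0,0,0,0,0,0,0,0,0,0,0,0,0,0,0,0])

```text
time_s: 16.8
tool_pos: [564.3, 221.1, 159.2]
orientation: [-0.003, 0.948, 0.319, -0.001]
wrist_force: [-0.6, -0.0, -4.7]
finger_gap: 47.2
grip_force: 62.6
```

Emit:
apply_moves(delta_pos=[[0,0,0],[0,0,0],[0,0,0],[0,0,0],[0,0,0],[0,0,0],[0,0,0],[0,0,0.2],[0,0,0.4],[0,0,0.4],[0,0,0.4],[0,0,0.4],[0,0,0.2],[0,0,0]], angular=[[0,0,0.8],[0,0,0.8],[0,0,0.8],[0,0,0.8],[0,0,0.8],[0,0,0.8],[0,0,0.8],[0,0,0.8],[0,0,0.8],[0,0,0.8],[0,0,0.8],[0,0,0.8],[0,0,0],[0,0,0]], claw=[0,0,0,0,0,0,0,0,0,0,0,0,0,0])

```text
time_s: 18.2
tool_pos: [564.7, 217.2, 109.0]
orientation: [-0.001, 0.998, -0.06, -0.002]
wrist_force: [0.4, -0.5, -4.9]
finger_gap: 46.8
grip_force: 62.7
```

```bash
python3 - <<'E'
from h import *
go([565,217.6,90],-97);s,R=now();print(s["tool_pos"],s["wrist_force"],s["finger_gap"],s["time_s"])
a=grab_frame("scene");b=grab_frame("top");cv2.imwrite("pics/b1s.png",a[...,::-1]);cv2.imwrite("pics/b1t.png",b[...,::-1])
A=cv2.resize(a[100:260,310:510,::-1],(400,320),interpolation=cv2.INTER_CUBIC);B=cv2.resize(b[160:320,110:310,::-1],(400,320),interpolation=cv2.INTER_CUBIC)
cv2.imwrite("pics/b1.png",np.hstack([A,B]))
T=s["tool_pos"]+[0,0,28.3];print((px("scene",[T])-[310,100])*2,(px("top",[T])-[110,160])*2+[400,0])
E
```

```text
shift [ 0.014 -0.017  0.759] turn [-0.019  0.045  0.017] yaw now -96.9 target axes shift [ 0.011 -0.019  0.759]
[564.664961   217.17430676 108.98641096] [ 0.39363634 -0.46605334 -4.93722584] 46.82330823741488 18.2
[[211.11803407 122.68047951]] [[532.9419968  119.52714191]]
```

View pics/b1.png

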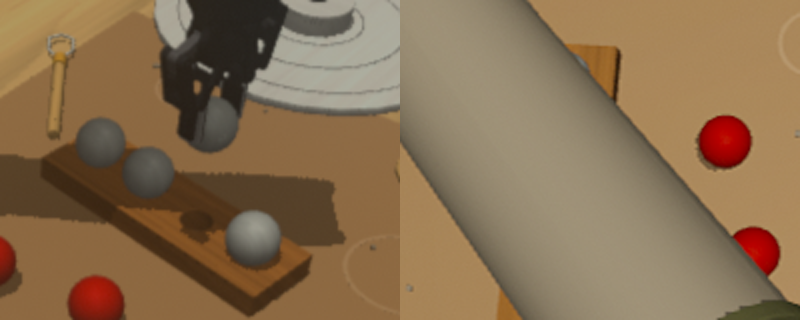

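The ball hangs at (211,124) in the left crop, matching the prediction of (211,123), and the empty hole is right below it at about (197,221). I'll lower it.

Emit:
apply_moves(delta_pos=[[0.01,0.01,0.4],[0,0,0.6],[0,0,0.6],[0,0,0.6],[0,0,0.4],[0,0,0.3],[0,0,0.2],[0,0,0.1],[0,0,0.1],[0,0,0]], angular=[[0,0,0],[0,0,0],[0,0,0],[0,0,0],[0,0,0],[0,0,0],[0,0,0],[0,0,0],[0,0,0],[0,0,0]], claw=[0,0,0,0,0,0,0,0,0,0])

```text
time_s: 19.3
tool_pos: [565.7, 217.3, 27.5]
orientation: [-0.001, 0.998, -0.061, -0.001]
wrist_force: [-0.2, 0.1, -5.3]
finger_gap: 46.6
grip_force: 62.7
```

Emit:
apply_moves(delta_pos=[[0,0,0.08],[0,0,0.08],[0,0,0]], angular=[[0,0,0],[0,0,0],[0,0,0]], claw=[0,0,0])

```text
time_s: 19.6
tool_pos: [565.5, 217.2, 23.3]
orientation: [-0.001, 0.998, -0.061, -0.001]
wrist_force: [0.1, 0.5, -4.4]
finger_gap: 46.7
grip_force: 62.7
```

Emit:
apply_moves(delta_pos=[[0,0,0.06],[0,0,0.06],[0,0,0]], angular=[[0,0,0],[0,0,0],[0,0,0]], claw=[0,0,0])

```text
time_s: 19.9
tool_pos: [565.5, 217.2, 20.2]
orientation: [-0.001, 0.998, -0.061, -0.001]
wrist_force: [-0.1, -0.4, -4.7]
finger_gap: 47.1
grip_force: 62.7
```

Emit:
apply_moves(delta_pos=[[0,0,0.04],[0,0,0.04],[0,0,0]], angular=[[0,0,0],[0,0,0],[0,0,0]], claw=[0,0,0])

```text
time_s: 20.2
tool_pos: [565.9, 217.8, 18.9]
orientation: [-0.002, 0.998, -0.061, -0.0]
wrist_force: [0.3, 0.4, -1.4]
finger_gap: 47.0
grip_force: 63.1
```

The weight is starting to rest on the board. I'll release gently and rise.

Emit:
apply_moves(delta_pos=[[0,0,0],[0,0,0],[0,0,0],[0,0,0],[0,0,0],[0,0,0],[0,0,-0.2],[0,0,-0.4],[0,0,-0.6],[0,0,-0.8],[0,0,-1],[0,0,-1],[0,0,-1],[0,0,-1],[0,0,0]], angular=[[0,0,0],[0,0,0],[0,0,0],[0,0,0],[0,0,0],[0,0,0],[0,0,0],[0,0,0],[0,0,0],[0,0,0],[0,0,0],[0,0,0],[0,0,0],[0,0,0],[0,0,0]], claw=[0.15,0.2,0.3,0.5,0.6,0.6,0.6,0.6,0.6,0.6,0.6,0.6,0.6,0.6,0.6], newtons=20)

```text
time_s: 21.7
tool_pos: [567.5, 218.1, 173.8]
orientation: [-0.003, 0.998, -0.061, 0.002]
wrist_force: [-0.1, -0.3, -0.3]
finger_gap: 68.4
grip_force: 0.0
```

```bash
python3 - <<'E'
from h import *
s,R=now();print(s["tool_pos"],s["wrist_force"],s["finger_gap"],s["time_s"])
a=cv2.imread("pics/scene0.png");b=grab_frame("scene")[...,::-1]
p=px("scene",[[565,217.6,46]])[0];print("expected px",p)
h=cv2.cvtColor(np.ascontiguousarray(b),cv2.COLOR_BGR2HSV);g=((h[...,1]<75)&(h[...,2]>40)).astype(np.uint8)
w=np.zeros_like(g);w[160:245,340:460]=1
k,l,st,ce=cv2.connectedComponentsWithStats(g&w)
for j in range(1,k):
    if st[j,4]>100: print(st[j],ce[j].round(1),onz("scene",st[j,:2]+(st[j,2:4]-1)/2,46)[0].round(1))
E
```

```text
[567.52937048 218.11732932 173.75238348] [-0.05282277 -0.31030611 -0.25968687] 68.42309691701189 21.7
expected px [409.14373428 201.76034714]
[348 160  24  23 443] [360. 171.] [437.9 232.6  46. ]
[372 174  25  25 488] [383.8 185.8] [502.3 225.4  46. ]
[396 189  27  26 541] [409.  201.3] [564.4 218.1  46. ]
[423 205  27  27 588] [436.2 218.2] [627.  211.1  46. ]
```

The four balls are evenly spaced in a line. The placed one measures (564.4, 218.1), where the hole should be, and the gripper is clear, so I'll hand in.

```bash
python3 -c "
from rig import bot;print(bot.hand_in())"
```

```text
the job is handed in; nothing more can be done
None
```

I ran the ball round to the gap, lifted it out and set it down in the rack's empty hole. The last picture shows it within about 1 mm of where the hole should be, with the other three balls in place; I handed the job in just after 21.7 s, and no verdict came back.

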